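Shut and lock the filter access panel

ROBOT

A 6-joint arm with a two-finger parallel gripper is mounted at the origin on the work surface. World frame = base frame: x ahead of the robot, y to its left, z up, the work surface at z = 0. Lengths are in m, angles in rad, forces in N, time in s.
With the tool pointing down it reaches from about 0.3 to 0.875 m from the base axis. Payload 6.4 kg.
Tool frame: the origin (TCP) lies midway between the tips of the shut fingers; the grasp point (between the pads) lies 19 mm behind it; z points along the fingers, y is the direction in which the jaws open and shut (so a half turn about z gives the same grasp; the last joint's range is limited). The gripper opens to 85 mm and grips with 20 to 120 N. Pads are 22 mm wide; open, the fingers measure 114 mm over their backs; the gripper's body (76 mm by 85 mm) begins 54 mm behind the grasp point. The pads swing forward as they close: fully open they stand 13 mm farther back than shut.
Start: joints at [1.107, 0.181, 1.607, -0, 1.354, -0.206], TCP at [0.147, 0.556, 0.231] pointing down, gripper open.
Joint ranges: [-2.99, 2.99], [-0.89, 2.07], [0.3, 2.58], [-1.14, 4.28], [0, 2.63], [-3.12, 3.12]. Speed limits (rad/s): [2.57, 2.57, 3.01, 3.14, 3.14, 3.14].

INTERFACE

Orientations are given as a unit quaternion [w, x, y, z].
In Python, from bench import ctrl, optics, ticket gives the robot as it stands. The module is installed in compiled form; this text tells all that it offers.
- The arm moves only by the tool step_arm, never from a script. Its argument "targets" is text: rows parted by semicolons, each of 6 numbers parted by spaces: the shift along the tool's x, y, z in mm, then the turn, a rotation vector about the tool's x, y, z in rad. In form: dx dy dz rx ry rz; .... A call has 1 to 8 rows; each row is the pose to reach, as a shift and turn from the pose commanded when the call began, along the tool's axes at that moment; what a row does not reach only later rows make up. A row lasts 1/8 s, in which the tool goes at most 62.5 mm and 10.7 degrees, less where a joint would pass 70% of its speed; a pose out of reach is approached as far as the arm can. A call with a gripper value outside its range is refused whole. "grip" is the opening in per cent of the stroke, from 0 (shut) to 100 (fully open), set as the call begins (left out, the last holds). The fingers move at their own pace and stop on an object; the grip force is fixed at half the most. Time passes only in rows, so rows that repeat a pose let the fingers close. It gives the time, the measured TCP pose, the force and the opening at its end, in the units of the state.
- ctrl.get_obs(): the state, without advancing time (a new reading comes with each control period).
- optics.camera(name): name is "scene" or "top" or "wrist"; returns a dict with "image" (384x512x3 uint8, red, green, blue), "mtx" (3x3 intrinsics, pixels), "xyz" and "orientation" of the camera in the world. Camera axes: x right, y up, looking along -z (the intrinsics and any distortion apply to the point x, -y, -z); pixel columns grow to the right and rows downward; lengths in m; the calibration is good to about 2 mm. A picture is of the moment at which its call begins. There is no depth.
- ticket.hand_in(): hands the job in, once; it reports no verdict.
The state is a dict: "time_s": time; "q": joint angles; "dq": joint speeds; "joint_efforts": joint torques, N m; "eef_pos": TCP position; "eef_rot": TCP orientation; "wrist_force": force on the tool from outside, world axes, zero at the start; "torque": the same for the moment, N m; "opening": opening from 0.0 (shut) to 1.0 (fully open).
Only numpy, scipy, OpenCV 4.12 (cv2) and the standard library are available. Lean on these libraries where they do the work, as an engineer would, in place of code of your own. Each camera call takes 0.05 s, during which the arm holds its last target.

TASK

The grey access panel of the blue fume filter unit stands ajar: push it fully shut with your fingertips, then set a fingertip in the slot of the orange quarter-turn fastener and turn it clockwise as far as it goes, so that the panel is locked. Do not turn the fastener before the panel is shut, do not lift the panel, and leave the tools and parts lying around undisturbed; let go and move clear at the end.

Things in the scene. Friction and masses are not known exactly. Their poses are not given: they have to be found in the camera images.
- slot (a point): Middle of the slot's mouth: on the turning axis, level with the top of the orange fastener disc (110 mm across). The slot, 34 mm wide and 16 mm deep with a black floor, runs right across the disc; a white mark lies on its floor near one end. z: turning axis, out of the panel; y: along the slot to the white mark. Closed fingertips fit in, at the middle or off to one side.
- cam (a joint): Turn of the fastener, rad, growing clockwise seen from above. 0 = unlocked: slot parallel to the hinge, white mark at the red bar. 1.57 = locked, hard stop: white mark at the green bar, on the hinge side. Starts at 0 to 0.3. Takes about 0.12 N m and stays where left. Its hidden tongue goes under a lip of the housing, so it turns home only with the panel shut; ajar, it jams.
- panel (a joint): Opening of the grey hinged panel, rad: 0 = fully shut (hard stop), growing as the free edge rises. Starts at 0.25 to 0.38. Stiff hinge: it stays where it is left; 2 to 8 N down near the free edge pushes it shut. The panel is 265 mm from hinge to free edge, 256 mm wide, 6 mm thick.
- collar (a point): Middle of the fixed steel collar round the fastener, at the height of the panel's top face. The collar is 126 mm outside, its top 20 mm above that face and flush with the orange disc; it also closes the slot's two ends. It sits in the middle of the panel's width, 190 mm from the hinge. Axes: x from free edge to hinge, y to the left, z out of the panel.
- press_pad (a point): Middle of the top of the flat yellow pad (45 x 40 mm) near the left corner, seen from the robot, of the panel's free edge: a place to push the panel down. 235 mm from the hinge line, 100 mm left of the panel's middle, 6 mm above the hinge line when shut. Axes: x from free edge to hinge, y to the left along the hinge, z out of the panel.
- unit: Blue fume filter unit, fixed. Origin on the table under the middle of its open bay (260 x 260 mm, rim 100 mm high); x from the robot side to the hinge, y left, z up. The grey panel covers the bay; hinge line along y at x = 130, z = 103 mm. On the right a closed deck, 260 x 140 mm, 100 mm high, its middle at y = -200 mm. On the far side a duct spigot sticks out 70 mm.
- tin: small round tub of anti-spatter gel, blue with a white cap, 64 mm across, 45 mm tall, standing on the unit's right-hand deck. Not to be moved; origin on its underside.
- nozzle: copper torch nozzle, a tube 24 mm across and 40 mm tall, standing on the unit's right-hand deck. Not to be moved; origin on its underside.
- pliers: pliers with black handles lying on the table to the left of the unit, about 190 mm long, 70 mm wide, 16 mm high. Not to be moved; origin on its underside.
- hammer: hammer lying on the table to the left of the unit, 260 mm long. Not to be moved; origin on its underside (on the handle line).
- magnet: red square welding magnet, 70 x 70 x 18 mm, lying on the table to the right of the unit. Not to be moved; origin on its underside.
- coupon: bare steel plate, 100 x 50 x 8 mm, lying on the table to the right of the unit. Not to be moved; origin on its underside.

How it is judged:
On the way, in this order (a step that is already met when the one before it is completed fails the run):
1. the panel is pushed fully shut, the fastener still unlocked (value of joint panel below 0.015 rad and value of joint cam below 0.5 rad), for 0.2 s.
2. the fastener is being turned by a fingertip down in its slot (value of joint cam above 0.8 rad and contact force between the fingers and cam above 0.3 N and z of the grasp point in the frame of slot below 0.017 m and horizontal distance between the grasp point and slot below 0.065 m), for 0.05 s.
At the end, for the whole second after the job is handed in: The fastener stands within 0.17 rad of its locked stop (1.57), the panel is shut (under 0.025 rad), and the fastener is at rest (value of joint cam above 1.4 rad and value of joint panel below 0.025 rad and velocity of joint cam between -0.05 and 0.05 rad/s); the robot touches nothing.
It fails at once if the fastener is turned past 0.6 rad with the panel not shut (over 0.03 rad) (value of joint cam above 0.6 rad and value of joint panel above 0.03 rad).
It fails at once if the panel is lifted further open (past 0.42 rad) (value of joint panel above 0.42 rad).
It fails at once if a tool or part lying around is moved more than 25 mm or lifted (distance of any of tin, nozzle, pliers, hammer, magnet, coupon from where it was at the start of the episode above 0.025 m).
It also fails if it takes over 43 s, if anything falls off the work surface, if the arm or the gripper's body presses on something with over 40 N, if the wrist force passes 120 N, or if a joint passes its speed limit or range.

## Working session

There is one attempt and no reset: what is moved stays moved. The work goes in short steps, Python scripts to look and compute and a tool call to move; the robot and the scene stay as the last step left them, time stands still between calls to the robot, and variables do not carry over. Pictures are saved under pics/ and viewed, and the job is handed in when it is done.

Besides the shell and the picture viewer there is one more tool, called as name(argument=value, ...) on one line, values as JSON. step_arm: Moves the arm, as the interface text tells. Its arguments: {"type":"object","properties":{"targets":{"type":"string"},"grip":{"type":"number"}},"required":["targets"]}

```bash
mkdir -p pics; python3 - <<'E'
from bench import ctrl, optics
import cv2,json,numpy as np
o=ctrl.get_obs();print(o)
for n in("scene","top","wrist"):
    c=optics.camera(n);cv2.imwrite(f"pics/{n}0.png",c["image"][:,:,::-1]);print(n,c["mtx"],c["xyz"],c["orientation"],[k for k in c])
    np.savez(f"{n}0.npz",K=c["mtx"],t=c["xyz"],q=c["orientation"])
E
```

```text
{'time_s': 0.0, 'q': array([ 1.10671322e+00,  1.81554371e-01,  1.60805614e+00,  4.19616281e-05,
        1.35379665e+00, -2.06295490e-01]), 'dq': array([ 0.00249503,  0.00015971,  0.00045238, -0.00093937,  0.00059228,
        0.00024945]), 'joint_efforts': array([-4.45682872e-04, -4.44896364e+01, -3.51321530e+01, -4.16591965e-04,
        9.27359273e-03,  2.13119881e-05]), 'eef_pos': array([0.14629668, 0.55548387, 0.23035341]), 'eef_rot': array([-3.17783905e-04,  1.28541651e-01,  9.91703696e-01, -8.50024941e-04]), 'wrist_force': array([0.21059389, 0.32721613, 0.27745084]), 'torque': array([ 0.02765813, -0.02087205, -0.00996825]), 'opening': 0.9997910895022653}
scene [[489.89284498   0.         263.09240693]
 [  0.         489.89284498 183.28869538]
 [  0.           0.           1.        ]] [ 1.15462336 -0.37140302  1.1036558 ] [0.83789268 0.26743229 0.15113237 0.45119267] ['image', 'mtx', 'xyz', 'orientation']
top [[437.10698425   0.         254.21827861]
 [  0.         437.10698425 191.12248804]
 [  0.           0.           1.        ]] [0.33343379 0.049489   1.30239333] [-0.70171243 -0.05733167  0.0622138   0.70741938] ['image', 'mtx', 'xyz', 'orientation']
wrist [[270.3736906    0.         255.10873729]
 [  0.         270.3736906  189.36853989]
 [  0.           0.           1.        ]] [0.0755656  0.57339579 0.3743773 ] [ 0.7840028  -0.11510877 -0.08689345  0.60377074] ['image', 'mtx', 'xyz', 'orientation']
```

View pics/scene0.png

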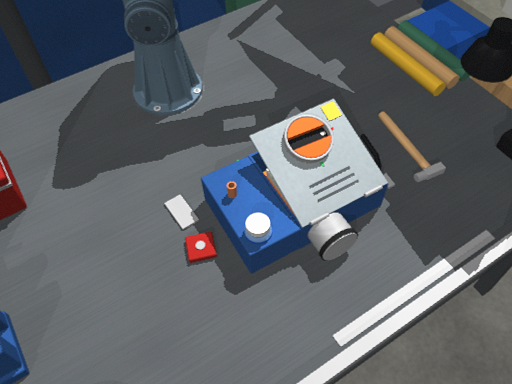

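View pics/top0.png

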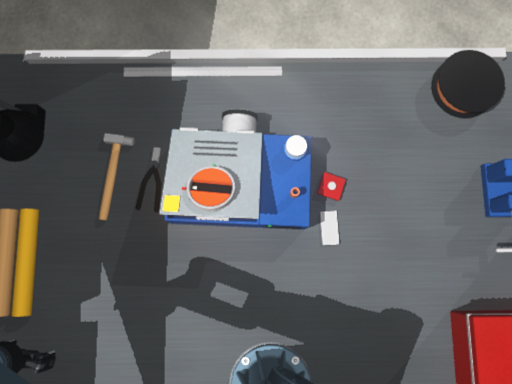

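View pics/wrist0.png

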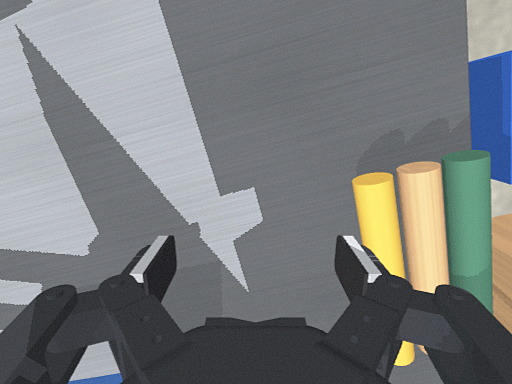

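```bash
python3 - <<'E'
import cv2
a=cv2.imread("pics/top0.png");cv2.imwrite("pics/top0c.png",cv2.resize(a[100:240,130:330],None,fx=4,fy=4,interpolation=cv2.INTER_CUBIC))
a=cv2.imread("pics/scene0.png");cv2.imwrite("pics/scene0c.png",cv2.resize(a[90:280,195:395],None,fx=3,fy=3,interpolation=cv2.INTER_CUBIC))
E
```

```text
(no output)
```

View pics/top0c.png

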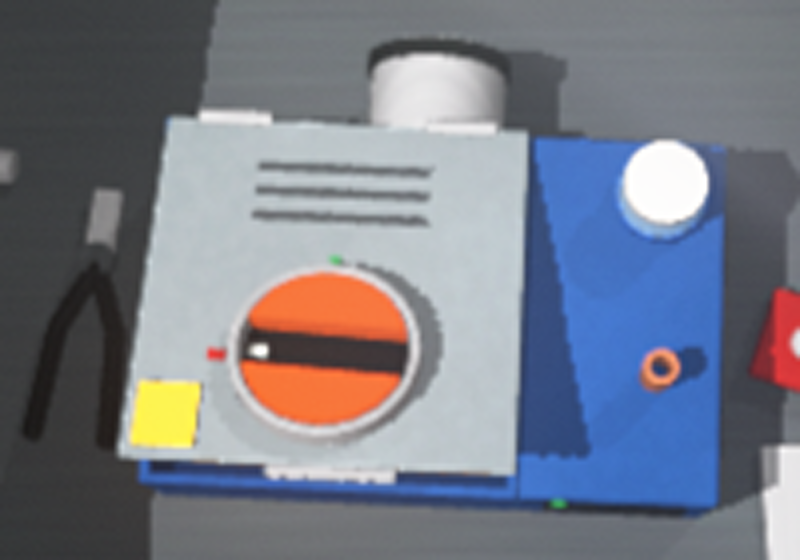

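View pics/scene0c.png

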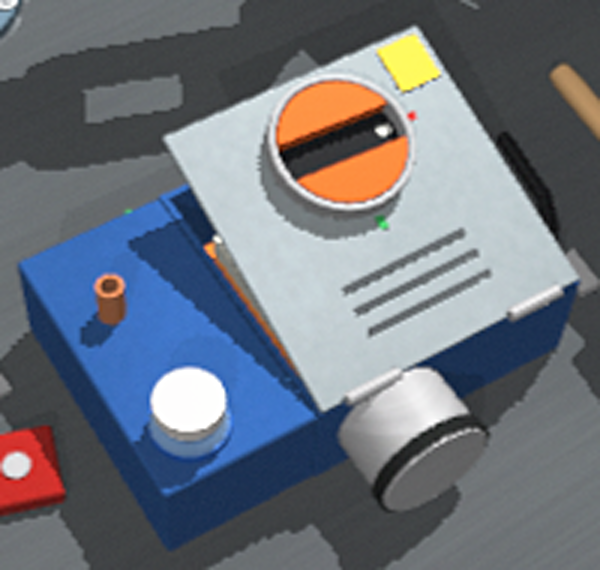

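```bash
cat > h.py <<'E'
import numpy as np
from scipy.spatial.transform import Rotation as R
from scipy.optimize import least_squares
def cam(n):
    d=np.load(n+".npz");return d["K"],d["t"],R.from_quat(np.roll(d["q"],-1))
def proj(c,P):
    K,t,r=c;p=r.inv().apply(np.atleast_2d(P)-t);p=p*[1,-1,-1];u=p@K.T;return u[:,:2]/u[:,2:]
def toW(p,P): # unit->world
    return R.from_euler('z',p[2]).apply(np.atleast_2d(P))+[p[0],p[1],0]
def pan(th,s,y,h): # s from hinge, h above hinge line normal
    return [0.130-s*np.cos(th)+h*np.sin(th)*1.0, y, 0.103+s*np.sin(th)+h*np.cos(th)]
E
cat > fit.py <<'E'
from h import *
T=cam("top0");S=cam("scene0")
def pts(th,c):
    P=[pan(th,.265,.128,.003),pan(th,.265,-.128,.003),pan(th,0,.128,.003),pan(th,0,-.128,.003),pan(th,.235,.1,.005),pan(th,.19,0,.023),[.13,-.27,.1],[-.13,-.27,.1]]
    d=.045
    P.append(pan(th,.19+d*np.sin(-c),d*np.cos(c),.023-.016)) # mark; c>0 -> toward hinge
    P[-1]=pan(th,.19-d*np.sin(c),d*np.cos(c),.007)
    return P
top=np.array([(120,458),(515,474),(168,118),(527,131),(166,413),(324,352),(725,147),(717,508),(258,350)])/4+[130,100]
sc=np.array([(415,27),(165,136),(578,283),(322,411),(409,62),(341,143),(168,493),(20,265),(383,131)])/3+[195,90]
def f(p):
    W=toW(p,pts(p[3],p[4]))
    return np.concatenate([(proj(T,W)-top),(proj(S,W)-sc)]).ravel()
r=least_squares(f,[.5,.1,0,.3,.1],loss='soft_l1')
print(r.x);print(f(r.x).reshape(2,-1,2).round(1))
p=r.x
for th in(p[3],0):
    print("pad",toW(p,pan(th,.235,.1,.006)),"slot",toW(p,pan(th,.19,0,.023)))
np.save("fit.npy",p)
E
python3 fit.py
```

```text
[ 0.58147841  0.15239151 -0.05195974  0.30274725  0.07146904]
[[[-1.3 -0.3]
  [-0.4  0. ]
  [-0.3 -0.5]
  [-0.1  0.2]
  [-0.5  0.5]
  [-0.5 -1.1]
  [ 0.  -0.7]
  [ 0.  -0. ]
  [-0.5  0.4]]

 [[-0.  -0.6]
  [-1.5  0.6]
  [ 0.5 -1.5]
  [-0.2  0.9]
  [-0.7  0.5]
  [ 0.1 -0.5]
  [-1.6  2. ]
  [-2.  -0.9]
  [ 0.1  0.4]]]
pad [[0.49427334 0.25706189 0.17879088]] slot [[0.53703678 0.15470277 0.18160127]]
pad [[0.48181376 0.25770987 0.109     ]] slot [[0.52155939 0.15550769 0.126     ]]
```

```bash
cat >> h.py <<'E'
def rel(target):
    from bench import ctrl
    o=ctrl.get_obs();r=R.from_quat(np.roll(o["eef_rot"],-1))
    return r.inv().apply(np.array(target)-o["eef_pos"])*1000
E
python3 -c "
from h import *
print(rel([.492,.257,.22]),rel([.42,.32,.23]))"
```

```text
[-410.3278769  -200.63790097   10.74809704] [-324.64249917 -158.08899434    0.71781356]
```

step_arm(targets="-50 -25 0 0 0 0; -102 -50 0 0 0 0; -154 -75 0 0 0 -0.03; -206 -100 0 0 0 -0.07; -258 -125 0 0 0 -0.1; -310 -150 0 0 0 -0.134; -360 -175 0 0 0 -0.134; -410 -200 5 0 0 -0.134", grip=0)

```text
time_s: 1.15
eef_pos: [0.4934, 0.2567, 0.2265]
eef_rot: [0.0, 0.062, 0.998, 0.0]
wrist_force: [0.5, 0.3, -0.1]
opening: -0.002
```

```bash
python3 - <<'E'
from h import *
from bench import optics,ctrl
import cv2
o=ctrl.get_obs();print({k:o[k].round(4) if hasattr(o[k],'round') else o[k] for k in o})
for n in("scene","wrist"):
    c=optics.camera(n);cv2.imwrite(f"pics/{n}1.png",c["image"][:,:,::-1])
    np.savez(f"{n}1.npz",K=c["mtx"],t=c["xyz"],q=c["orientation"])
print(rel([.492,.257,.2]))
E
```

```text
{'time_s': 1.15, 'q': array([ 2.6620e-01,  1.4290e-01,  1.6604e+00,  2.0000e-04,  1.3375e+00,
       -1.1806e+00]), 'dq': array([-0.7164,  0.3604, -0.3074,  0.0025, -0.0492, -0.7132]), 'joint_efforts': array([  2.6684, -44.6505, -33.1039,  -0.1611,   0.2738,   0.9202]), 'eef_pos': array([0.4934, 0.2567, 0.2265]), 'eef_rot': array([4.000e-04, 6.190e-02, 9.981e-01, 2.000e-04]), 'wrist_force': array([ 0.4555,  0.3239, -0.0767]), 'torque': array([ 0.0273,  0.0325, -0.0126]), 'opening': -0.0018178919460417556}
[ 3.62870723  2.42801435 25.49173266]
```

View pics/scene1.png

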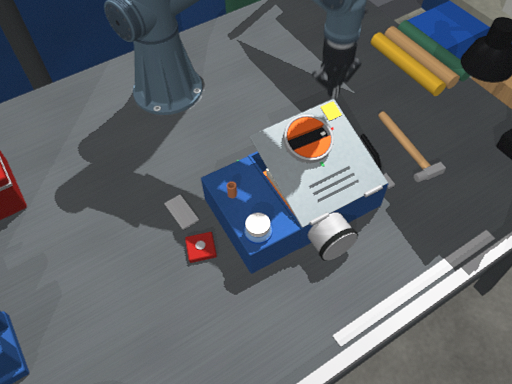

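View pics/wrist1.png

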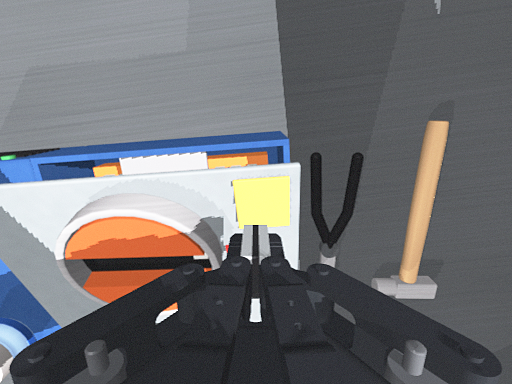

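```bash
python3 - <<'E'
from h import *
from bench import ctrl
p=np.load("fit.npy");o=ctrl.get_obs();print(o["eef_pos"])
for n in("scene1","wrist1"):
    print(n,proj(cam(n),np.vstack([toW(p,pan(p[3],.235,.1,.006)),toW(p,pan(p[3],.19,0,.023)),o["eef_pos"]])))
print(rel([.488,.257,.18]),rel([.483,.257,.109]))
E
```

```text
[0.49527625 0.25416369 0.22549731]
scene1 [[330.71635507 110.93913302]
 [308.72158653 137.13435501]
 [331.90349502  98.57896575]]
wrist1 [[263.15357779 204.80834059]
 [142.47811551 271.26553399]
 [260.40538471 234.42912435]]
[ 7.6062256   1.94185601 45.49030756] [ 12.60328565   1.40279045 116.48846809]
```

step_arm(targets="8 2 20 0 0 0; 9 2 35 0 0 0; 10 2 42 0 0 0; 10 2 48 0 0 0; 11 2 54 0 0 0; 11 2 60 0 0 0; 12 2 66 0 0 0; 12 2 72 0 0 0")

```text
time_s: 2.25
eef_pos: [0.4803, 0.2616, 0.1539]
eef_rot: [-0.0, 0.062, 0.998, -0.0]
wrist_force: [-0.9, 0.4, 2.6]
opening: -0.001
```

step_arm(targets="0 -2 6 0 0 0; 0 -3 12 0 0 0; 0 -4 18 0 0 0; 0 -4 24 0 0 0; 0 -4 30 0 0 0; 0 -4 36 0 0 0; 0 -4 40 0 0 0; 0 -4 42 0 0 0")

```text
time_s: 3.25
eef_pos: [0.4797, 0.2575, 0.1119]
eef_rot: [-0.0, 0.062, 0.998, -0.0]
wrist_force: [-1.7, -0.5, 2.5]
opening: 0.0
```

step_arm(targets="0 0 1 0 0 0; 0 0 2 0 0 0; 0 0 3 0 0 0; 0 0 4 0 0 0")

```text
time_s: 3.75
eef_pos: [0.48, 0.2576, 0.109]
eef_rot: [0.0, 0.062, 0.998, -0.0]
wrist_force: [-6.0, -1.5, 12.5]
opening: -0.005
```

step_arm(targets="0 0 0.5 0 0 0; 0 0 1 0 0 0; 0 0 1 0 0 0; 0 0 1 0 0 0")

```text
time_s: 4.25
eef_pos: [0.48, 0.2576, 0.1089]
eef_rot: [0.0, 0.062, 0.998, -0.0]
wrist_force: [-7.0, -2.7, 14.5]
opening: 0.001
```

step_arm(targets="0 0 -20 0 0 0; 0 0 -55 0 0 0; 20 0 -100 0 0 0; 50 0 -120 0 0 0;70 0 -120 0 0 0;70 0 -120 0 0 0")

```text
time_s: 5.0
eef_pos: [0.4091, 0.2663, 0.2263]
eef_rot: [-0.0, 0.061, 0.998, -0.0]
wrist_force: [-0.0, 0.3, 0.1]
opening: 0.003
```

```bash
python3 - <<'E'
from h import *
from bench import optics,ctrl
import cv2
print(ctrl.get_obs()["eef_pos"],ctrl.get_obs()["wrist_force"])
for n in("scene","wrist","top"):
    c=optics.camera(n);cv2.imwrite(f"pics/{n}2.png",c["image"][:,:,::-1])
    np.savez(f"{n}2.npz",K=c["mtx"],t=c["xyz"],q=c["orientation"])
a=cv2.imread("pics/scene2.png");cv2.imwrite("pics/scene2c.png",cv2.resize(a[90:280,195:395],None,fx=3,fy=3,interpolation=cv2.INTER_CUBIC))
a=cv2.imread("pics/top2.png");cv2.imwrite("pics/top2c.png",cv2.resize(a[100:240,130:330],None,fx=4,fy=4,interpolation=cv2.INTER_CUBIC))
E
```

```text
[0.40909095 0.26632829 0.22627152] [-0.04575988  0.25833879  0.11140428]
```

View pics/scene2c.png

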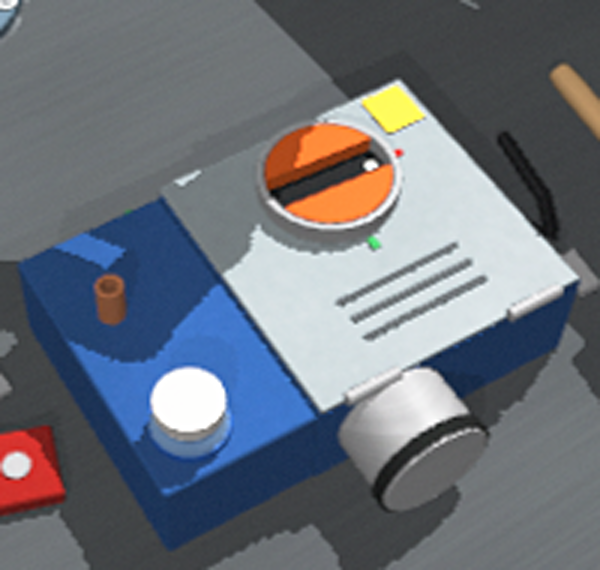

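View pics/top2c.png

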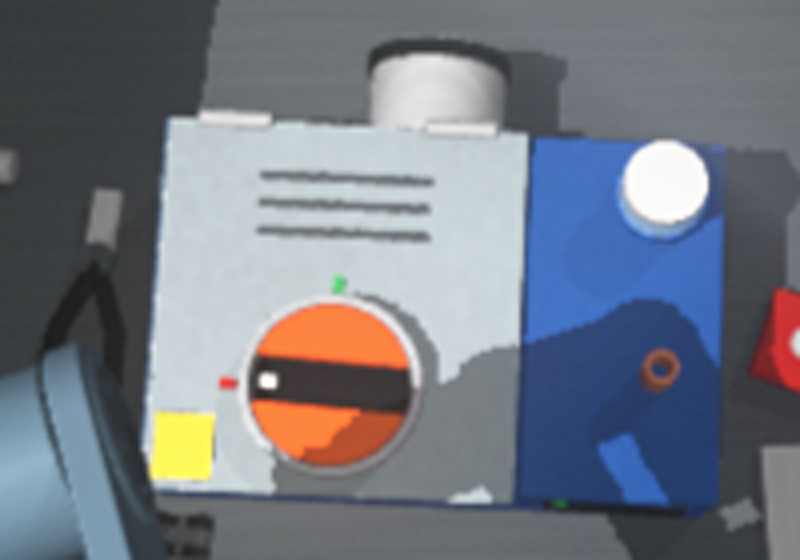

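View pics/wrist2.png

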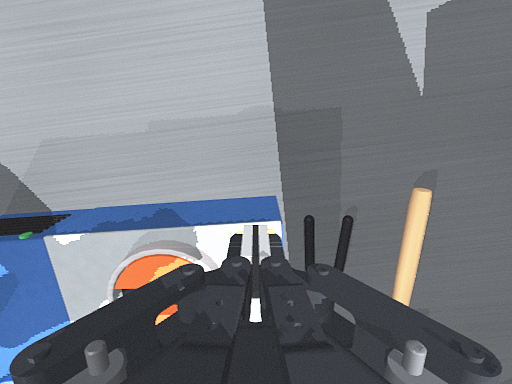

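```bash
cat > fit2.py <<'E'
from h import *
T=cam("top2");S=cam("scene2")
def pts(c):
    th=0;d=.045
    return [pan(th,.265,-.128,.003),pan(th,0,.128,.003),pan(th,0,-.128,.003),pan(th,.235,.1,.005),pan(th,.19,0,.023),[.13,-.27,.1],[-.13,-.27,.1],pan(th,.19-d*np.sin(c),d*np.cos(c),.007)]
top=np.array([(514,502),(168,118),(527,131),(182,446),(331.5,384),(725,147),(717,508),(268,381)])/4+[130,100]
sc=np.array([(163,187),(578,283),(322,411),(393,108),(330,177),(168,493),(20,265),(371,165)])/3+[195,90]
def f(p):
    W=toW(p,pts(p[3]));return np.concatenate([(proj(T,W)-top),(proj(S,W)-sc)]).ravel()
r=least_squares(f,[.58,.15,-.05,.1],loss='soft_l1')
p=r.x;print(p);print(f(p).reshape(2,-1,2).round(1))
c=p[3];print("slot",toW(p,pan(0,.19,0,.023)))
d=.03;tip=toW(p,pan(0,.19-d*np.sin(c),d*np.cos(c),.023))[0];print("tip",tip)
def ray(c_,uv,z):
    K,t,r=c_;v=np.linalg.inv(K)@[*uv,1];v=r.apply(v*[1,-1,-1]);return t+v*(z-t[2])/v[2]
print("top ray collar",ray(T,top[4],.126),"scene ray",ray(S,sc[4],.126))
print("slot ends top",ray(T,np.array((255,380))/4+[130,100],.126),ray(T,np.array((411,392))/4+[130,100],.126))
tip[2]=.16;print("rel",rel(tip))
E
python3 fit2.py
```

```text
[ 0.58243905  0.15263319 -0.05289241  0.03650923]
[[[-0.9  0.5]
  [-0.4 -0.6]
  [-0.2  0.2]
  [-0.4 -0.2]
  [-1.  -0.2]
  [-0.  -1. ]
  [-0.1 -0.3]
  [-0.8  0.1]]

 [[-1.9  0.4]
  [ 0.7 -1.5]
  [-0.1  0.8]
  [-0.2  0.6]
  [-0.6 -1.4]
  [-1.4  2.2]
  [-1.8 -0.7]
  [ 0.   0.2]]]
slot [[0.52252296 0.15580525 0.126     ]]
tip [0.52520144 0.18568544 0.126     ]
top ray collar [0.52182376 0.15318146 0.126     ] scene ray [0.527198   0.15438864 0.126     ]
slot ends top [0.52497979 0.20526484 0.126     ] [0.51589739 0.09906929 0.126     ]
rel [-123.78070891  -65.44780757   66.07336228]
```

```bash
python3 -c "
from h import *
print(rel([.5255,.182,.15]))"
```

```text
[-124.54375632  -69.06027641   76.07533512]
```

step_arm(targets="-40 -22 10 0 0 -0.01; -80 -45 20 0 0 -0.03; -115 -62 40 0 0 -0.03; -124.5 -69 60 0 0 -0.03; -124.5 -69 76 0 0 -0.03; -124.5 -69 76 0 0 -0.03; -124.5 -69 76 0 0 -0.03")

```text
time_s: 6.02
eef_pos: [0.5251, 0.1833, 0.1518]
eef_rot: [0.0, 0.046, 0.999, 0.0]
wrist_force: [0.1, -0.6, -0.4]
opening: -0.002
```

```bash
python3 - <<'E'
from h import *
from bench import optics,ctrl
import cv2
print(ctrl.get_obs()["eef_pos"],ctrl.get_obs()["wrist_force"])
for n in("scene","wrist"):
    c=optics.camera(n);cv2.imwrite(f"pics/{n}3.png",c["image"][:,:,::-1])
    np.savez(f"{n}3.npz",K=c["mtx"],t=c["xyz"],q=c["orientation"])
a=cv2.imread("pics/scene3.png");cv2.imwrite("pics/scene3c.png",cv2.resize(a[60:210,220:370],None,fx=4,fy=4,interpolation=cv2.INTER_CUBIC))
print(rel([.5255,.182,.116]))
c=np.array([.523,.154,.126]);print(proj(cam("wrist3"),[c,[.5255,.182,.126],ctrl.get_obs()["eef_pos"]]))
E
```

```text
[0.52507779 0.18328342 0.15181638] [ 0.14646971 -0.64791114 -0.44620332]
[ 0.10431855 -1.19149641 36.41959655]
[[213.74880888 221.44002464]
 [255.04735379 221.28721983]
 [257.00308211 239.34962454]]
```

View pics/wrist3.png

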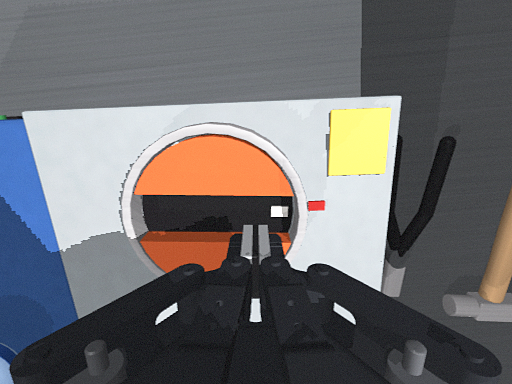

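View pics/scene3c.png

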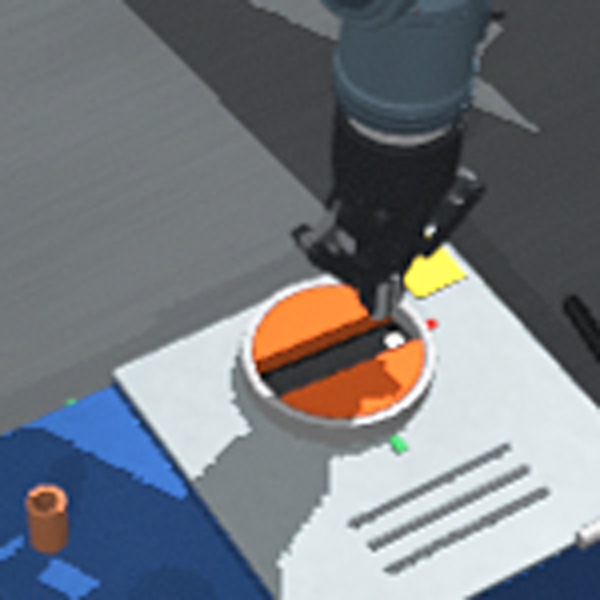

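step_arm(targets="1 -1 12 0 0 0; 1 -1 22 0 0 0; 1 -1 27 0 0 0; 1 -1 31 0 0 0; 1 -1 34 0 0 0; 1 -1 36 0 0 0; 1 -1 36 0 0 0")

```text
time_s: 7.0
eef_pos: [0.5244, 0.1815, 0.1153]
eef_rot: [-0.0, 0.047, 0.999, -0.0]
wrist_force: [-0.3, -0.2, 0.2]
opening: 0.003
```

```bash
cat > arc.py <<'E'
from h import *
import sys
from bench import ctrl
C=np.array([.5222,.154]);ph=[float(a) for a in sys.argv[2:]];lead=float(sys.argv[1])
o=ctrl.get_obs();r=R.from_quat(np.roll(o["eef_rot"],-1));P=o["eef_pos"]
yt=r.apply([0,1,0]);print("tool y deg",np.degrees(np.arctan2(yt[1],yt[0])),P)
# angle of desired tool y in world: a; tip = C + .028*y(a) + lead*n(a)
for a in ph:
    a=np.radians(a);y=np.array([np.cos(a),np.sin(a)]);n=np.array([np.sin(a),-np.cos(a)])
    t=C+.028*y+lead*n
    d=r.inv().apply([*t,P[2]]-P)*1000
    print(np.degrees(a),d.round(1),"rz",round(np.arctan2(yt[1],yt[0])-a,3))
E
python3 arc.py .006 84.6 79 74 68 62 56 50 44
```

```text
tool y deg 84.62613127021517 [0.5243621  0.1814814  0.11525898]
84.6 [-6.4  0.4 -0. ] rz 0.0
79.0 [-9.1 -0.3 -0. ] rz 0.098
74.0 [-11.5  -1.1  -0. ] rz 0.185
68.0 [-14.2  -2.5  -0. ] rz 0.29
62.0 [-16.7  -4.   -0. ] rz 0.395
56.0 [-19.1  -5.9  -0. ] rz 0.5
50.0 [-21.3  -7.9  -0. ] rz 0.604
44.0 [-23.2 -10.2  -0. ] rz 0.709
```

step_arm(targets="-3 0 0 0 0 0; -6 0 0 0 0 0; -9 0 0 0 0 0.1; -11.5 -1 0 0 0 0.185; -14 -2.5 0 0 0 0.29; -16.5 -4 0 0 0 0.395; -19 -6 0 0 0 0.5; -21 -8 0 0 0 0.6")

```text
time_s: 8.0
eef_pos: [0.5428, 0.1721, 0.1151]
eef_rot: [-0.002, 0.341, 0.94, -0.0]
wrist_force: [-8.0, 1.5, 4.3]
opening: 0.008
```

```bash
python3 arc.py .006 44 38 32 26 20 14 8 2; python3 - <<'E'
from bench import optics
import cv2
c=optics.camera("wrist");cv2.imwrite("pics/wrist4.png",c["image"][:,:,::-1])
E
```

```text
tool y deg 50.07187659733252 [0.54275374 0.17207441 0.11507256]
44.0 [-4.8  0.2 -0. ] rz 0.106
38.0 [-7.6 -0.9 -0. ] rz 0.211
32.0 [-10.2  -2.3  -0. ] rz 0.315
26.0 [-12.7  -3.9  -0. ] rz 0.42
20.0 [-15.1  -5.8  -0. ] rz 0.525
14.0 [-17.2  -8.   -0. ] rz 0.63
8.0 [-19.1 -10.3  -0. ] rz 0.734
2.0 [-20.7 -12.8  -0. ] rz 0.839
```

View pics/wrist4.png

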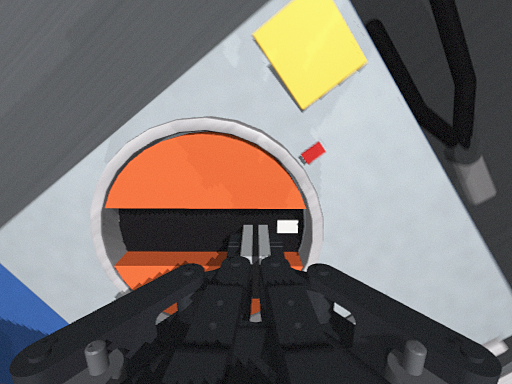

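step_arm(targets="-3 0 0 0 0 0.1; -6 -1 0 0 0 0.21; -8.5 -2 0 0 0 0.315; -11 -3.5 0 0 0 0.42; -13.5 -5.5 0 0 0 0.525; -15.5 -7.5 0 0 0 0.63; -17.5 -10 0 0 0 0.735; -19 -12 0 0 0 0.84")

```text
time_s: 9.05
eef_pos: [0.5493, 0.1518, 0.1146]
eef_rot: [-0.003, 0.695, 0.719, -0.001]
wrist_force: [-6.0, 6.5, 1.3]
opening: -0.002
```

```bash
python3 arc.py .006 2 -1 -4 -6; python3 - <<'E'
from bench import optics
import cv2
c=optics.camera("wrist");cv2.imwrite("pics/wrist5.png",c["image"][:,:,::-1])
E
```

```text
tool y deg 1.9375984016654186 [0.54929657 0.15180073 0.11458202]
2.0 [-2.9  1.  -0. ] rz -0.001
-1.0 [-4.3  0.6 -0. ] rz 0.051
-4.0 [-5.8  0.2 -0. ] rz 0.104
-6.000000000000001 [-6.7 -0.1 -0. ] rz 0.139
```

View pics/wrist5.png

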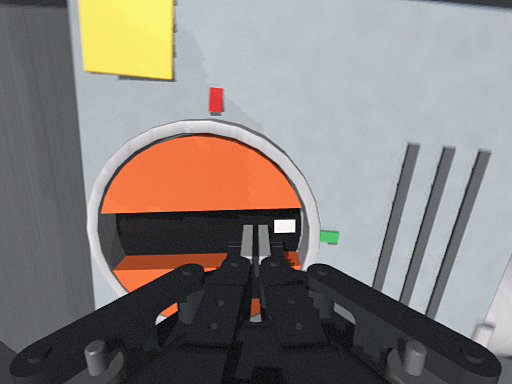

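step_arm(targets="-2 0 0 0 0 0.03; -4 0 0 0 0 0.06; -5.5 0 0 0 0 0.09; -6.5 0 0 0 0 0.09; -6.5 0 0 0 0 0.09")

```text
time_s: 9.72
eef_pos: [0.5491, 0.1482, 0.1145]
eef_rot: [-0.004, 0.725, 0.688, 0.001]
wrist_force: [-5.9, 16.5, 1.6]
opening: -0.001
```

```bash
python3 arc.py .006 -3; python3 - <<'E'
from bench import optics,ctrl
import cv2
print(ctrl.get_obs()["torque"])
c=optics.camera("wrist");cv2.imwrite("pics/wrist6.png",c["image"][:,:,::-1])
E
```

```text
tool y deg -3.0164332964019205 [0.54911089 0.14820829 0.1144715 ]
-3.0000000000000004 [-1.6  0.8 -0. ] rz -0.0
[ 2.89304952  1.03863368 -0.14063186]
```

View pics/wrist6.png

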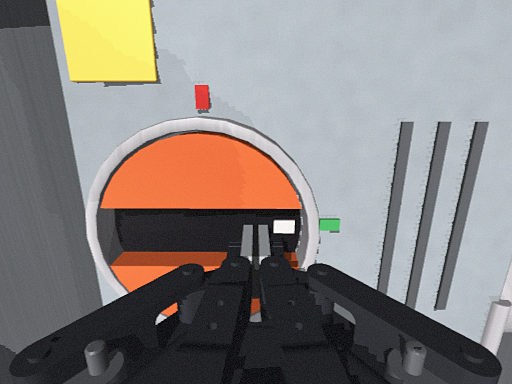

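step_arm(targets="-1 0 0 0 0 0; -2 0 0 0 0 0; -2 0 0 0 0 0")

```text
time_s: 10.15
eef_pos: [0.5491, 0.148, 0.1145]
eef_rot: [-0.005, 0.725, 0.688, 0.002]
wrist_force: [-5.5, 24.9, -0.1]
opening: 0.002
```

step_arm(targets="4 0 0 0 0 0; 8 0 0 0 0 0; 9 0 0 0 0 0; 9 0 -10 0 0 0; 9 0 -30 0 0 0; 9 0 -70 0 0 0; 9 0 -110 0 0 0; 9 0 -110 0 0 0")

```text
time_s: 11.15
eef_pos: [0.5548, 0.1504, 0.2304]
eef_rot: [0.003, 0.726, 0.688, 0.003]
wrist_force: [0.4, -0.3, 0.8]
opening: 0.004
```

step_arm(targets="0 50 -10 0 0 0; 0 0 0 0 0 0; 0 -50 0 0 0 0; 0 -100 0 0 0 0; 0 -150 0 0 0 0; 0 -150 0 0 0 0")

```text
time_s: 11.9
eef_pos: [0.3991, 0.1587, 0.2244]
eef_rot: [-0.001, 0.725, 0.688, -0.001]
wrist_force: [0.1, 0.3, 0.7]
opening: 0.001
```

```bash
python3 - <<'E'
from bench import optics,ctrl
import cv2
o=ctrl.get_obs();print(o["time_s"],o["eef_pos"],o["wrist_force"],o["dq"].round(3))
a=optics.camera("scene")["image"][:,:,::-1];cv2.imwrite("pics/scene7c.png",cv2.resize(a[60:280,195:395],None,fx=2.7,fy=2.7,interpolation=cv2.INTER_CUBIC))
cv2.imwrite("pics/top7.png",optics.camera("top")["image"][:,:,::-1])
E
```

```text
11.9 [0.39910907 0.15870671 0.22442438] [0.05189539 0.3176829  0.73055075] [-0.017  0.058 -0.091 -0.005 -0.036 -0.006]
```

View pics/scene7c.png

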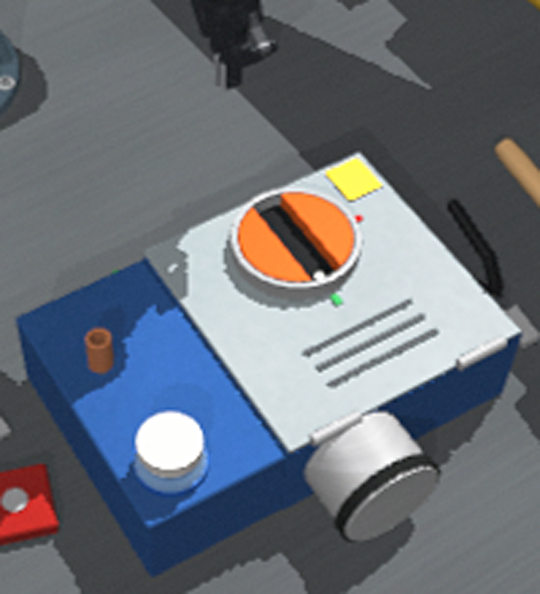

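View pics/top7.png

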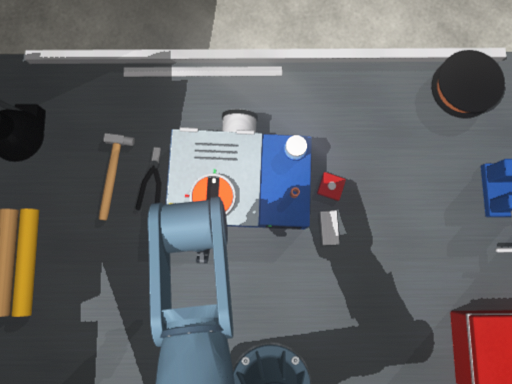

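The panel is shut, and the white mark (scene crop 319,275) lines up with the green bar (337,299). The parts lie where they were, and the gripper is clear of everything.

```bash
python3 -c "
from bench import ticket
print(ticket.hand_in())"
```

```text
the job is handed in; nothing more can be done
None
```

I pushed the panel shut on its yellow pad and turned the fastener clockwise to its stop. I then backed out of the slot, moved the arm clear and handed the job in at about 12 s of the 43 s allowed.

- **Panel:** the fingertip stopped on the pad at z = 0.109 m, the height expected for a shut panel, with about 12–14 N on the wrist. A new fit to the pictures with the panel assumed shut agreed to about 2 pixels.
- **Fastener:** I turned it with the closed fingertips about 11 mm down in the slot. At the end the side force rose from about 6 N to 25 N without further movement, so it was at the hard stop. The slot then pointed along -3° in the world frame, as expected for locked.
- **Final pictures:** the white mark is at the green bar, the panel is flat, and the tools and parts look undisturbed. The wrist force was near zero with the gripper clear.

No check failed. The only disagreement was up to 2 mm between image estimates of the slot's position, which the slot's clearance absorbed. The hand-in gave no verdict.

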